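# Fold down the sprung display step and stand the vase on it

## Task

Push the sprung wooden flap of the display step forwards past its over-centre point so that it snaps down by itself, and take your hand off it. It stays slightly raised on some soft play: with closed fingertips press it down near its free edge until you feel it seat firmly, hold it there at about 10 N for about a second, never roughly, and let go. Then stand the empty vase upright in the middle of the flap, set down gently and released; leave the tin, clipper, keepsake box and coaster where they are.

Things in the scene. Friction and masses are not known exactly. Their poses are not given: they have to be found in the camera images.
- step: Display step screwed to the cabinet top, does not move: oak foot board 14 mm thick from x -60 to +90 mm, 166 mm wide, and two upright steel cheeks (8 mm thick, at y +-77 mm, 78 mm high) carrying the flap's hinge pin. Origin on the cabinet top under the middle of the hinge line; z up, hinge along y. The flap opens towards its -x (roughly to the robot).
- flap_hinge (a joint): Angle (rad) of the flap's hinge pin. 0: folded stop. It turns the flap over the top to the step's -x; 1.75 is the other stop, flap down. An over-centre spring strut resists with some 0.65 N m near 0 (about 9 N at 75 mm from the hinge), with nothing at over-centre (about 0.6), then by itself throws the flap down to 1.75 within 1 s and holds it there with 0.8 N m.
- flap: Wooden board 130 mm wide, 10 mm thick, 10 to 112 mm off the hinge. It has soft play on the pin: folded, it leans 0.28 to 0.42 rad back from upright; the first 0.17 of a push only takes up play. Snapped down, it rests raised; 1 to 2 N at the free edge press it 3 to 10 mm down to its firm seat, level within 0.07 rad; both unknown. Over 20 N damages it. Origin on the hinge, axes as flap_mid.
- hinge (a point): Middle of the hinge line, 65 mm above the cabinet top, fixed to the step, axes as step.
- flap_mid (a point): Middle of one face of the flap, 65 mm from the hinge line. Folded, this is the back face (looking to the step's +x), the one to push; down, it is the top, 70 mm +- 5 mm above the cabinet top when seated. z runs along the flap from hinge to free edge, x out of this face, y along the hinge.
- flap_edge (a point): Middle of the flap's free edge on the same face, 112 mm from the hinge line; axes as flap_mid. When folded it is about 170 mm above the cabinet top; behind it (step's +x) there is free space.
- vase: Empty cobalt glass bud vase, loose, 132 mm tall, about 0.25 kg: round belly 62 mm wide up to 45 mm, foot 54 mm across, tapering to a straight round neck 31 mm across from 78 mm to the rim at 132 mm. Origin at the centre of its foot, z up. It stands to the left or right in front of the step.
- tin: Bystander: stainless tin with a twist cap, 62 mm across, 74 mm tall; origin at the centre of its underside.
- clipper: Bystander: white plastic nail clipper with a lever, 67 x 15 x 17 mm, lying flat; origin under its middle.
- keepsake_box: Bystander: dark wooden box with closed lid, 106 x 156 x 67 mm; origin at the centre of its underside.
- coaster: Bystander: blue tile coaster 90 x 90 x 7 mm; origin at the centre of its underside.
There are look-alikes about, which are no part of the job. Leave any turquoise look-alike of the step alone.

How it is judged:
On the way, in this order (a step that is already met when the one before it is completed fails the run):
1. the flap has snapped over to its other stop and stands there untouched (value of joint flap_hinge above 1.7 rad and contact force between the fingers and flap below 0.5 N and contact force between vase and flap below 0.1 N), for 0.2 s.
2. the fingertips press the outer half of the empty flap onto its seat with at least 6 N for 0.4 s (value of joint flap_hinge above 1.7 rad and contact force between the fingers and flap above 6 N and z of the grasp point in the frame of flap_mid above 0 m and contact force between vase and flap below 0.1 N), for 0.4 s.
At the end, for the whole second after the job is handed in: The flap is at its level stop (joint above 1.7 rad) and the vase stands on it, released, at rest, upright within 0.2 rad, its foot centre within 25 mm of the middle of the flap (value of joint flap_hinge above 1.7 rad and horizontal distance between vase and flap_mid below 0.025 m and height (world z) of vase between 0.058 and 0.082 m and angle between vase's own z axis and vertical below 0.2 rad and contact force between vase and flap above 0.8 N and linear speed of vase below 0.02 m/s and contact force between the fingers and vase below 0.1 N); the robot touches nothing.
It fails at once if the flap is pushed or pressed with more than 20 N (contact force between any of the fingers, the arm and flap above 20 N).
It fails at once if the vase is dropped or knocked (faster than 0.45 m/s while not held) (linear speed of vase above 0.45 m/s and contact force between the fingers and vase below 0.1 N).
It fails at once if the vase is tipped over (angle between vase's own z axis and vertical above 0.7 rad).
It fails at once if a bystander is moved by more than 20 mm (distance of any of tin, clipper, keepsake_box, coaster from where it was at the start of the episode above 0.02 m).
It also fails if it takes over 72 s, if anything falls off the work surface, if the arm or the gripper's body presses on something with over 40 N, if the wrist force passes 120 N, or if a joint passes its speed limit or range.

## Robot

A 7-joint arm with a two-finger parallel gripper is mounted at the origin on the work surface. World frame = base frame: x ahead of the robot, y to its left, z up, the work surface at z = 0. Lengths are in m, angles in rad, forces in N, time in s.
With the tool pointing down it reaches from about 0.35 to 0.9 m from the base axis. Payload 19.9 kg.
Tool frame: the origin (TCP) lies between the finger pads; the fingertips stand 8 mm ahead of it and the grasp point (between the pads) lies 11 mm behind it (ctrl.nose_length is the distance from the TCP to the fingertips, in m); z points along the fingers, y is the line along which they close (so a half turn about z gives the same grasp; the last joint's range is limited). The gripper opens to 85 mm and grips with 20 to 120 N. Pads are 22 mm wide; open, the fingers measure 114 mm over their backs; the gripper's body (76 mm by 85 mm) begins 54 mm behind the grasp point. The pads swing forward as they close: fully open they stand 13 mm farther back than shut.
Start: joints at [-1.202, 0.417, -0.01, 1.614, 0.005, 1.111, -0.053], TCP at [0.25, 0.573, 0.239] pointing down, gripper open.
Joint ranges: [-2.81, 2.81], [-0.39, 2.02], [-1.27, 1.25], [0.06, 2.57], [-1.19, 4.33], [0.19, 2], [-2.82, 2.82]. Speed limits (rad/s): [1.89, 1.89, 2.39, 2.39, 3.01, 3.01, 3.01].

## Interface

Orientations are given as a unit quaternion [x, y, z, w].
In Python, from workcell import ctrl gives the robot as it stands.
- The arm moves only by the tool move_arm, never from a script. Its argument "moves" is a list of rows, each an object with "linear": the shift along the tool's x, y, z in mm, a list of three; "twist": the turn about the tool's z in degrees. A call has 1 to 12 rows; each row is the pose to reach, as a shift and turn from the pose commanded when the call began, along the tool's axes at that moment; what a row does not reach only later rows make up. A row lasts 1/10 s, in which the tool goes at most 50 mm and 8.59 degrees, less where a joint would pass 70% of its speed; a pose out of reach is approached as far as the arm can. A call with a gripper value outside its range is refused whole. "grip" is the finger opening in mm, from 0 to 85.4, set as the call begins (left out, the last holds). The fingers move at their own pace and stop on an object; "newtons" is the grip in N (left out, the last holds). Time passes only in rows, so rows that repeat a pose let the fingers close. It gives the time, the measured TCP pose, the force, the opening and the grip force at its end, in the units of the state.
- ctrl.sense(): the state, without advancing time (a new reading comes with each control period).
- ctrl.capture(name): name is "scene" or "top" or "wrist"; returns the picture (400x640x3 uint8, red, green, blue); there is no depth.
- ctrl.camera_model(name): a dict with "mtx" (3x3 intrinsics, pixels), "eye" and "orientation" of the camera in the world; the wrist camera has in their place "tool_from_camera" (4x4, takes a point from camera to tool coordinates, whose origin is the TCP and whose axes are the flange's). Camera axes: x right, y up, looking along -z (the intrinsics and any distortion apply to the point x, -y, -z); pixel columns grow to the right and rows downward; lengths in m; the calibration is good to about 2 mm. A picture is of the moment at which its call begins: read the wrist's pose just before it. camera_model takes no time and is no camera call.
- ctrl.hand_in(): hands the job in; it is judged then, once.
The state is a dict: "time_s": time; "joints": joint angles; "qd": joint speeds; "joint_torque": joint torques, N m; "tool_pos": TCP position; "eef_rot": TCP orientation; "contact_force": force on the tool from outside, world axes, zero at the start; "wrist_torque": the same for the moment, N m; "finger_gap": finger opening in m; "grip_force": force on a finger pad.
Only numpy, scipy, OpenCV 4.12 (cv2) and the standard library are available. Lean on these libraries where they do the work, as an engineer would, in place of code of your own. Each camera call takes 0.05 s, during which the arm holds its last target. There are 200 camera calls.

## Working session

There is one attempt and no reset: what is moved stays moved. The work goes in short steps, Python scripts to look and compute and a tool call to move; the robot and the scene stay as the last step left them, time stands still between calls to the robot, and variables do not carry over. Pictures are saved under pics/ and viewed, at most 10 in all, crops included, and the job is handed in when it is done.

Besides the shell and the picture viewer there is one more tool, called after "Call:" by a JSON object that holds its "method" and its "body", one argument or row to a line. move_arm: Moves the arm, as the interface text tells. Its arguments: {"type":"object","properties":{"moves":{"type":"array"},"grip":{"type":"number"},"newtons":{"type":"number"}},"required":["moves"]}

```bash
mkdir -p pics; ls
python3 - <<'E'
from workcell import ctrl
import cv2,numpy as np
s=ctrl.sense();print(s)
print(ctrl.nose_length)
ims=[ctrl.capture(n) for n in("scene","top")]
for n,i in zip(("scene","top"),ims):
    cv2.imwrite(f"pics/{n}0.png",i[:,:,::-1]);print(ctrl.camera_model(n))
print(ctrl.camera_model("wrist"))
E
```

```text
pics
{'time_s': 0.0, 'joints': array([-1.20147825,  0.4180043 , -0.01028969,  1.61416027,  0.00470835,
        1.11070914, -0.05300854]), 'qd': array([-0.00024521,  0.00308915, -0.00168985,  0.0008499 , -0.00066776,
        0.00066233, -0.00036896]), 'joint_torque': array([ 1.81193958e-03, -8.64445853e+01,  6.80207983e-01, -4.34889686e+01,
        1.92291284e-02,  7.57621106e-03, -4.56442513e-05]), 'tool_pos': array([0.24948391, 0.5726807 , 0.23864725]), 'eef_rot': array([ 2.03971892e-01,  9.78976543e-01, -6.24231710e-04, -7.60447466e-05]), 'contact_force': array([ 0.2818443 ,  0.05499827, -0.55722803]), 'wrist_torque': array([-0.02612818, -0.01688418,  0.03491245]), 'grip_force': 0.0, 'finger_gap': 0.08551554673654226}
0.008
{'mtx': array([[471.35286875,   0.        , 323.14415784],
       [  0.        , 471.35286875, 202.18142928],
       [  0.        ,   0.        ,   1.        ]]), 'eye': array([1.12616237, 0.52309084, 1.48964923]), 'orientation': array([0.11715137, 0.23014089, 0.85512402, 0.44952602])}
{'mtx': array([[444.93158299,   0.        , 319.49287438],
       [  0.        , 444.93158299, 198.8693273 ],
       [  0.        ,   0.        ,   1.        ]]), 'eye': array([0.37724834, 0.08529177, 1.3619672 ]), 'orientation': array([-0.02896454,  0.02964871,  0.71424229, -0.69867014])}
{'mtx': array([[284.9879081 ,   0.        , 319.27322178],
       [  0.        , 284.9879081 , 199.5753671 ],
       [  0.        ,   0.        ,   1.        ]]), 'tool_from_camera': array([[ 1.07693135e-04,  9.47044364e-01,  3.21102727e-01,
         8.28386068e-02],
       [ 9.99999812e-01,  9.19347298e-05, -6.06532944e-04,
         6.25776643e-04],
       [-6.03934099e-04,  3.21102732e-01, -9.47044176e-01,
        -1.34277429e-01],
       [ 0.00000000e+00,  0.00000000e+00,  0.00000000e+00,
         1.00000000e+00]])}
```

View pics/scene0.png

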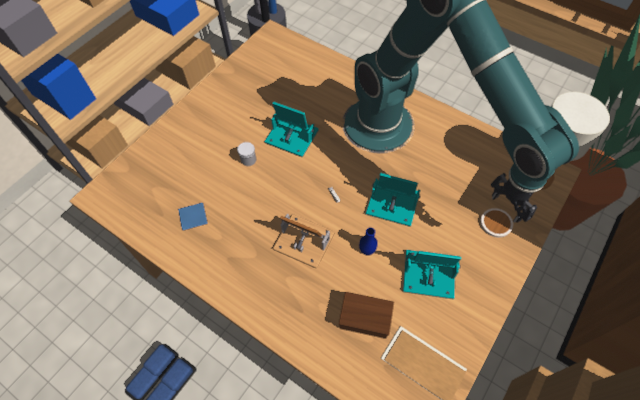

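View pics/top0.png

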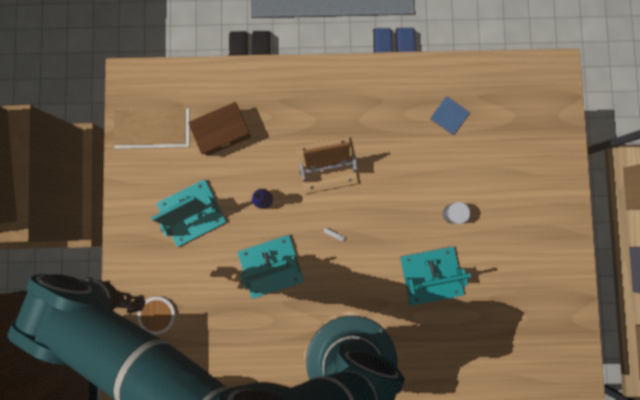

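The wooden-flap step is at scene (303,240) and top (330,165); the turquoise ones at scene (290,130), (393,198), (431,273) are look-alikes. The vase is at scene (369,241), top (262,198). I'll enlarge to confirm.

```bash
cat > h.py <<'E'
from workcell import ctrl
import cv2,numpy as np
from scipy.spatial.transform import Rotation as R
def pose(n):
    m=ctrl.camera_model(n)
    if n=="wrist":
        s=ctrl.sense();Rt=R.from_quat(s['eef_rot']).as_matrix();T=m['tool_from_camera']
        return m['mtx'],s['tool_pos']+Rt@T[:3,3],Rt@T[:3,:3]
    return m['mtx'],np.array(m['eye']),R.from_quat(m['orientation']).as_matrix()
def ray(c,uv):
    K,e,M=c;d=np.linalg.solve(K,[uv[0],uv[1],1]);return e,M@(d*[1,-1,-1])
def onz(c,uv,z):
    e,d=ray(c,uv);return e+d*(z-e[2])/d[2]
def tri(obs):
    A=np.zeros((3,3));b=np.zeros(3);L=[]
    for c,uv in obs:
        e,d=ray(c,uv);d=d/np.linalg.norm(d);P=np.eye(3)-np.outer(d,d);A+=P;b+=P@e;L.append((P,e))
    p=np.linalg.solve(A,b);return p,[round(float(np.linalg.norm(P@(p-e))),4) for P,e in L]
def proj(c,p):
    K,e,M=c;q=(M.T@(np.asarray(p)-e))*[1,-1,-1];q=K@q;return q[:2]/q[2]
E
python3 - <<'E'
import cv2,numpy as np
a=cv2.imread('pics/scene0.png')[200:275,260:390];b=cv2.imread('pics/top0.png')[130:210,235:365]
f=lambda i:cv2.resize(i,None,fx=6,fy=6,interpolation=cv2.INTER_CUBIC)[:, :780]
cv2.imwrite('pics/c1.png',f(a));cv2.imwrite('pics/c2.png',f(b))
E
```

```text
(no output)
```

View pics/c1.png

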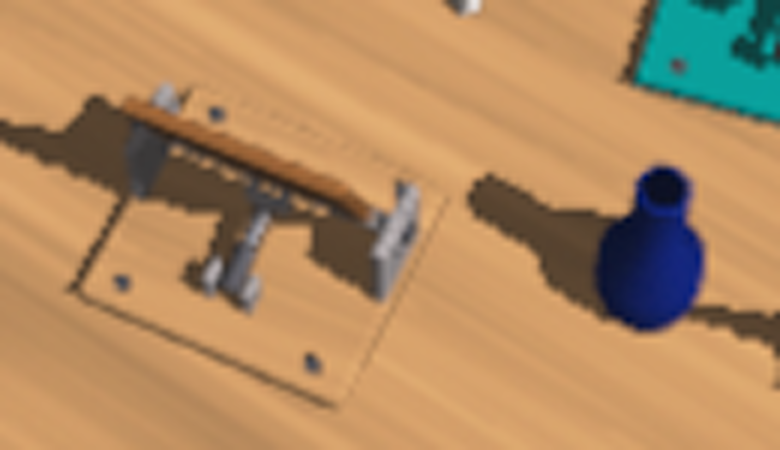

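View pics/c2.png

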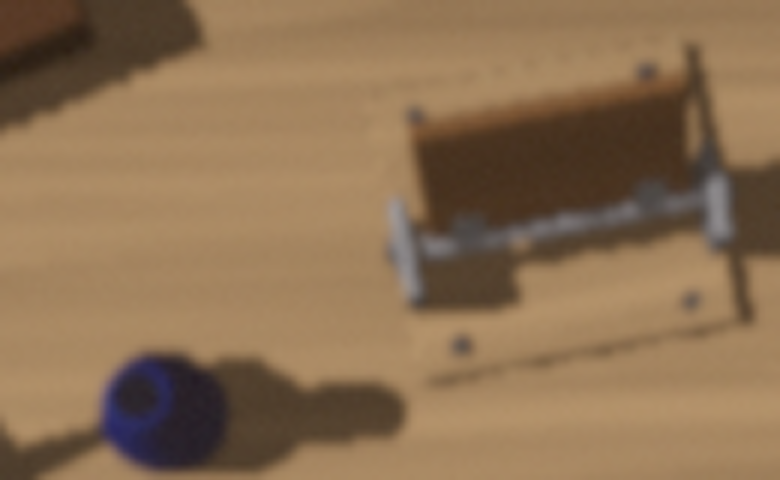

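Crop 1: the wooden-flap step, foot corners at crop (75,290), (335,405), (445,200), (190,88), vase rim at (665,187). Crop 2: foot corners (690,45), (745,320), (430,383), (372,95), hinge rod (420,250)-(705,198), flap edge (415,125)-(690,78), vase rim (137,397). This one, not turquoise, matches.

Run:
```python
from h import *
np.set_printoptions(precision=4,suppress=True)
S,T=pose("scene"),pose("top")
s=lambda x,y:(S,(260+(x+.5)/6-.5,200+(y+.5)/6-.5)); t=lambda x,y:(T,(235+(x+.5)/6-.5,130+(y+.5)/6-.5))
P={}
for n,a,b in [("+x right",s(75,290),t(690,45)),("-x right",s(190,88),t(745,320)),("-x left",s(445,200),t(430,383)),("+x left",s(335,405),t(372,95)),
 ("flap edge R",s(127,103),t(690,76)),("flap edge L",s(370,213),t(415,128)),("vase rim",s(665,187),t(137,397))]:
    P[n],r=tri([a,b]);print(n,P[n],r)
for n,p in [("rodL",(420,250)),("rodR",(705,198))]: P[n]=onz(*t(*p),.065);print(n,P[n])
m=(P["rodL"]+P["rodR"])/2;d=P["rodL"]-P["rodR"];print("hinge",m,"yaw",np.degrees(np.arctan2(-d[0],d[1])))
ft=np.mean([P[k] for k in("+x right","-x right","-x left","+x left")],0)
for a,b in(("+x right","-x right"),("+x left","-x left")):
  d=P[a]-P[b];print("yaw foot",np.degrees(np.arctan2(d[1],d[0])),np.linalg.norm(d[:2]))
print("foot c",ft)
print("belly",onz(*t(165,412),.03),onz(*s(650,262),.03))
```

```text
+x right [ 0.6787 -0.0132  0.0069] [0.0015, 0.0015]
-x right [ 0.5355 -0.0373  0.0069] [0.0015, 0.0015]
-x left [ 0.5072  0.1256 -0.0043] [0.0028, 0.0028]
+x left [0.6545 0.1514 0.0136] [0.0022, 0.0022]
flap edge R [0.6273 0.0006 0.17  ] [0.003, 0.003]
flap edge L [0.6054 0.1326 0.1554] [0.0106, 0.0106]
vase rim [0.4911 0.256  0.1339] [0.0014, 0.0014]
rodL [0.5674 0.1249 0.065 ]
rodR [ 0.5901 -0.0155  0.065 ]
hinge [0.5788 0.0547 0.065 ] yaw 9.170371803826386
yaw foot 9.570199211152847 0.14518416813400598
yaw foot 9.919979846034904 0.14953772682942143
foot c [0.5939 0.0566 0.0058]
belly [0.4936 0.2552 0.03  ] [0.4867 0.2547 0.03  ]
```

Call:
{"method": "move_arm", "body": {
  "moves": [
    {"linear":[-15,-8,-15],"twist":0},
    {"linear":[-50,-26,-30],"twist":0},
    {"linear":[-92,-48,-30],"twist":-5},
    {"linear":[-134,-70,-30],"twist":-10},
    {"linear":[-176,-92,-30],"twist":-15},
    {"linear":[-218,-113,-30],"twist":-20},
    {"linear":[-260,-135,-30],"twist":-25},
    {"linear":[-302,-157,-30],"twist":-29},
    {"linear":[-344,-179,-30],"twist":-33},
    {"linear":[-386,-201,-30],"twist":-33},
    {"linear":[-420,-219,-30],"twist":-33},
    {"linear":[-440,-229,-30],"twist":-33}
  ],
  "grip": 0,
  "newtons": 20
}}

```text
time_s: 1.3
tool_pos: [0.5632, 0.1831, 0.2699]
eef_rot: [-0.081, 0.997, -0.0, 0.0]
contact_force: [-0.8, 0.4, 0.3]
finger_gap: 0.0001
grip_force: 0.0
```

Run:
```python
from h import *
np.set_printoptions(precision=4,suppress=True)
s=ctrl.sense();print(s['time_s'],s['tool_pos'],s['eef_rot'],R.from_quat(s['eef_rot']).as_matrix(),s['finger_gap'],s['joints'],s['contact_force'])
cv2.imwrite('pics/w1.png',ctrl.capture('wrist')[:,:,::-1])
```

```text
1.3 [0.5632 0.1831 0.2699] [-0.0805  0.9968 -0.0004  0.0003] [[-0.987  -0.1605  0.0007]
 [-0.1605  0.987  -0.0008]
 [-0.0006 -0.0009 -1.    ]] 0.00014492324456124605 [-0.4799  0.3325  0.1431  1.6685 -0.0501  1.1438  1.4083] [-0.8314  0.4426  0.3289]
```

View pics/w1.png

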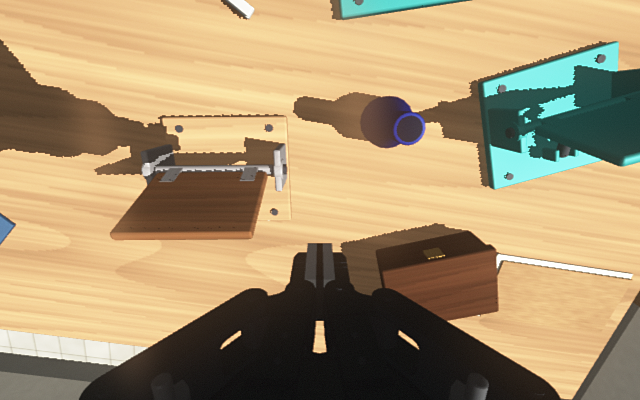

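The wrist view shows the flap leaning toward the bottom of the picture: edge at (113,236)-(252,236), hinge rod (150,170)-(278,168). The vase rim is at (409,128).

Run:
```python
from h import *
np.set_printoptions(precision=4,suppress=True)
W,S,T=pose("wrist"),pose("scene"),pose("top")
a=onz(W,(150,171),.065);b=onz(W,(278,168),.065);print("hinge",a,b,(a+b)/2)
print("foot corners",*[onz(W,p,.014) for p in((290,117),(163,117),(290,220))])
for z in(.165,.17): print("edge",onz(W,(113,236),z),onz(W,(252,236),z))
s=lambda x,y:(S,(260+(x+.5)/6-.5,200+(y+.5)/6-.5)); t=lambda x,y:(T,(235+(x+.5)/6-.5,130+(y+.5)/6-.5))
print("rim",tri([(W,(409,128)),t(137,397)]),tri([(W,(409,128)),s(665,187)]),"foot side",onz(W,(388,121),.03))
print("edge L",tri([(W,(252,236)),t(415,128)])," R",tri([(W,(113,236)),t(690,76)]))
```

```text
hinge [ 0.5934 -0.0226  0.065 ] [0.565  0.1307 0.065 ] [0.5792 0.0541 0.065 ]
foot corners [0.5069 0.1329 0.014 ] [ 0.5334 -0.0322  0.014 ] [0.6526 0.1514 0.014 ]
edge [ 0.6289 -0.002   0.165 ] [0.6084 0.1253 0.165 ]
edge [0.6259 0.0016 0.17  ] [0.6058 0.1262 0.17  ]
rim (array([0.4922, 0.2556, 0.1272]), [0.0002, 0.0002]) (array([0.4907, 0.2555, 0.1316]), [0.0018, 0.0018]) foot side [0.4911 0.2576 0.03  ]
edge L (array([0.6099, 0.1239, 0.1612]), [0.0009, 0.0009])  R (array([ 0.6299, -0.0027,  0.1639]), [0.0003, 0.0003])
```

Call:
{"method": "move_arm", "body": {
  "moves": [
    {"linear":[-12,-20,0],"twist":0},
    {"linear":[-35,-55,0],"twist":0},
    {"linear":[-58,-95,0],"twist":0},
    {"linear":[-76,-122,0],"twist":0},
    {"linear":[-80,-129,5],"twist":0},
    {"linear":[-80,-129,30],"twist":0},
    {"linear":[-80,-129,65],"twist":0},
    {"linear":[-80,-129,100],"twist":0},
    {"linear":[-80,-129,120],"twist":0},
    {"linear":[-80,-129,125],"twist":0},
    {"linear":[-80,-129,125],"twist":0},
    {"linear":[-80,-129,125],"twist":0}
  ]
}}

```text
time_s: 2.55
tool_pos: [0.6623, 0.0733, 0.1459]
eef_rot: [-0.083, 0.997, 0.0, 0.001]
contact_force: [0.3, -0.4, -0.3]
finger_gap: -0.0002
grip_force: 0.0
```

Call:
{"method": "move_arm", "body": {
  "moves": [
    {"linear":[5,-4,0],"twist":0},
    {"linear":[15,-4,0],"twist":0},
    {"linear":[25,-4,0],"twist":0},
    {"linear":[31,-4,0],"twist":0},
    {"linear":[35,-4,0],"twist":0},
    {"linear":[38,-4,0],"twist":0},
    {"linear":[41,-4,0],"twist":0},
    {"linear":[44,-4,0],"twist":0},
    {"linear":[47,-4,0],"twist":0},
    {"linear":[50,-4,0],"twist":0},
    {"linear":[53,-4,0],"twist":0},
    {"linear":[56,-4,0],"twist":0}
  ]
}}

```text
time_s: 3.75
tool_pos: [0.6077, 0.0602, 0.1448]
eef_rot: [-0.083, 0.997, 0.0, 0.001]
contact_force: [8.3, 0.6, 4.4]
finger_gap: -0.0001
grip_force: 3.3
```

Call:
{"method": "move_arm", "body": {
  "moves": [
    {"linear":[3,0,0],"twist":0},
    {"linear":[6,0,0],"twist":0},
    {"linear":[9,0,0],"twist":0},
    {"linear":[12,0,0],"twist":0},
    {"linear":[15,0,0],"twist":0},
    {"linear":[18,0,0],"twist":0}
  ]
}}

```text
time_s: 4.35
tool_pos: [0.591, 0.0573, 0.1459]
eef_rot: [-0.083, 0.997, 0.0, 0.002]
contact_force: [8.5, 2.2, 11.9]
finger_gap: 0.0002
grip_force: 5.0
```

Call:
{"method": "move_arm", "body": {
  "moves": [
    {"linear":[-3,0,-1],"twist":0},
    {"linear":[-5,0,-4],"twist":0},
    {"linear":[-5,0,-8],"twist":0},
    {"linear":[-5,0,-12],"twist":0},
    {"linear":[-5,0,-12],"twist":0}
  ]
}}

```text
time_s: 4.85
tool_pos: [0.5945, 0.058, 0.1567]
eef_rot: [-0.083, 0.997, -0.0, 0.0]
contact_force: [4.4, -0.4, 2.3]
finger_gap: -0.0
grip_force: 2.5
```

Call:
{"method": "move_arm", "body": {
  "moves": [
    {"linear":[3,0,0],"twist":0},
    {"linear":[6,0,-1],"twist":0},
    {"linear":[9,0,-1],"twist":0},
    {"linear":[12,0,-1],"twist":0}
  ]
}}

```text
time_s: 5.25
tool_pos: [0.5823, 0.056, 0.1573]
eef_rot: [-0.083, 0.997, -0.0, 0.0]
contact_force: [4.4, 0.9, -1.9]
finger_gap: 0.0003
grip_force: 2.2
```

Call:
{"method": "move_arm", "body": {
  "moves": [
    {"linear":[3,0,0],"twist":0},
    {"linear":[6,0,0],"twist":0},
    {"linear":[9,0,0],"twist":0},
    {"linear":[12,0,0],"twist":0},
    {"linear":[15,0,0],"twist":0}
  ]
}}

```text
time_s: 5.75
tool_pos: [0.5672, 0.0534, 0.1573]
eef_rot: [-0.082, 0.997, -0.0, -0.0]
contact_force: [2.4, 0.2, -0.7]
finger_gap: 0.0002
grip_force: 0.8
```

Call:
{"method": "move_arm", "body": {
  "moves": [
    {"linear":[3,0,0],"twist":0},
    {"linear":[6,0,0],"twist":0},
    {"linear":[9,0,0],"twist":0},
    {"linear":[12,0,0],"twist":0},
    {"linear":[15,0,0],"twist":0},
    {"linear":[18,0,0],"twist":0},
    {"linear":[21,0,0],"twist":0},
    {"linear":[24,0,0],"twist":0}
  ]
}}

```text
time_s: 6.55
tool_pos: [0.5437, 0.0495, 0.1573]
eef_rot: [-0.082, 0.997, -0.0, -0.0]
contact_force: [-0.1, -0.0, -0.7]
finger_gap: 0.0003
grip_force: 0.0
```

Call:
{"method": "move_arm", "body": {
  "moves": [
    {"linear":[0,0,-5],"twist":0},
    {"linear":[0,0,-20],"twist":0},
    {"linear":[0,0,-40],"twist":0},
    {"linear":[0,0,-55],"twist":0},
    {"linear":[-20,0,-60],"twist":0},
    {"linear":[-50,0,-60],"twist":0},
    {"linear":[-70,0,-60],"twist":0},
    {"linear":[-80,0,-60],"twist":0},
    {"linear":[-80,0,-60],"twist":0},
    {"linear":[-80,0,-60],"twist":0}
  ]
}}

```text
time_s: 7.55
tool_pos: [0.6222, 0.0624, 0.2172]
eef_rot: [-0.082, 0.997, -0.0, -0.0]
contact_force: [-0.0, -0.8, 0.2]
finger_gap: 0.0
grip_force: 0.0
```

Run:
```python
from h import *
np.set_printoptions(precision=4,suppress=True)
s=ctrl.sense();print(s['time_s'],s['tool_pos'],s['contact_force'])
W=pose("wrist")
cv2.imwrite('pics/w2.png',ctrl.capture('wrist')[:,:,::-1])
np.savez('w2.npz',K=W[0],e=W[1],M=W[2])
```

```text
7.55 [0.6222 0.0624 0.2172] [-0.0342 -0.768   0.1992]
```

View pics/w2.png

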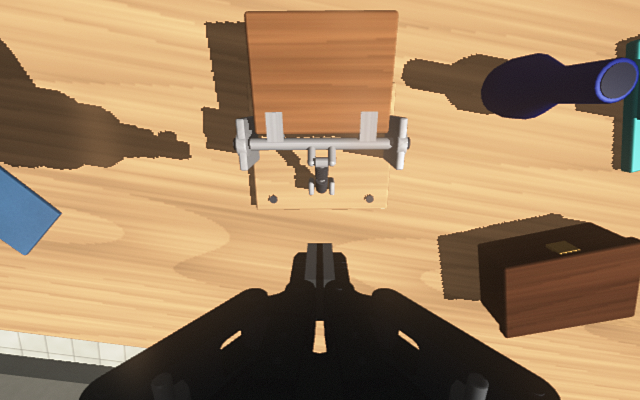

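The flap has snapped down: its top face spans (247,12), (397,12) to the hinge at row 140.

Run:
```python
from h import *
np.set_printoptions(precision=4,suppress=True)
W=pose("wrist");h=np.array([.579,.054]);X=np.array([.987,.16]);Y=np.array([-.16,.987])
for n,p in(("eL",(397,12)),("eR",(247,12)),("bL",(390,133)),("bR",(252,133))):
  for z in(.07,.085):
    q=onz(W,p,z)[:2];print(n,z,q,(q-h)@X,(q-h)@Y)
```

```text
eL 0.07 [0.4572 0.103 ] -0.11235188645428287 0.06788380147712421
eL 0.085 [0.4617 0.1002] -0.108423312109143 0.06435685453273425
eR 0.07 [ 0.4783 -0.0232] -0.1117715648781118 -0.06010081025029327
eR 0.085 [ 0.4816 -0.0194] -0.1078738906092435 -0.05681302821276957
bL 0.07 [0.5565 0.1217] -0.011329663478917527 0.07039952820610938
bL 0.085 [0.5557 0.1178] -0.012780166051194995 0.06673862769012051
bR 0.07 [ 0.5785 -0.01  ] -0.01076285364209916 -0.06305400215552612
bR 0.085 [ 0.5765 -0.0068] -0.012243536838203645 -0.05960897306936031
```

Call:
{"method": "move_arm", "body": {
  "moves": [
    {"linear":[15,0,0],"twist":0},
    {"linear":[50,0,0],"twist":0},
    {"linear":[95,0,0],"twist":0},
    {"linear":[125,0,10],"twist":0},
    {"linear":[139,0,40],"twist":0},
    {"linear":[139,0,75],"twist":0},
    {"linear":[139,0,98],"twist":0},
    {"linear":[139,0,110],"twist":0},
    {"linear":[139,0,112],"twist":0},
    {"linear":[139,0,112],"twist":0}
  ]
}}

```text
time_s: 8.6
tool_pos: [0.4859, 0.0398, 0.1059]
eef_rot: [-0.082, 0.997, -0.0, 0.0]
contact_force: [0.4, -0.2, 0.5]
finger_gap: 0.0001
grip_force: 0.0
```

Call:
{"method": "move_arm", "body": {
  "moves": [
    {"linear":[0,3,2],"twist":0},
    {"linear":[0,3,4],"twist":0},
    {"linear":[0,3,6],"twist":0},
    {"linear":[0,3,8],"twist":0},
    {"linear":[0,3,10],"twist":0},
    {"linear":[0,3,12],"twist":0},
    {"linear":[0,3,14],"twist":0}
  ]
}}

```text
time_s: 9.3
tool_pos: [0.4852, 0.0428, 0.0911]
eef_rot: [-0.082, 0.997, -0.0, -0.0]
contact_force: [0.2, -0.4, -0.0]
finger_gap: -0.0
grip_force: 0.0
```

Call:
{"method": "move_arm", "body": {
  "moves": [
    {"linear":[0,0,1],"twist":0},
    {"linear":[0,0,2],"twist":0},
    {"linear":[0,0,3],"twist":0},
    {"linear":[0,0,4],"twist":0},
    {"linear":[0,0,5],"twist":0}
  ]
}}

```text
time_s: 9.8
tool_pos: [0.4853, 0.0428, 0.0862]
eef_rot: [-0.082, 0.997, -0.0, 0.0]
contact_force: [0.5, -0.5, 0.5]
finger_gap: -0.0001
grip_force: 0.0
```

Call:
{"method": "move_arm", "body": {
  "moves": [
    {"linear":[0,0,1],"twist":0},
    {"linear":[0,0,2],"twist":0},
    {"linear":[0,0,3],"twist":0}
  ]
}}

```text
time_s: 10.1
tool_pos: [0.4852, 0.0428, 0.0833]
eef_rot: [-0.082, 0.997, -0.0, 0.0]
contact_force: [-0.3, -0.3, 1.1]
finger_gap: 0.0001
grip_force: 0.2
```

Call:
{"method": "move_arm", "body": {
  "moves": [
    {"linear":[0,0,1],"twist":0},
    {"linear":[0,0,2],"twist":0}
  ]
}}

```text
time_s: 10.3
tool_pos: [0.4852, 0.0428, 0.0812]
eef_rot: [-0.082, 0.997, -0.0, -0.0]
contact_force: [-0.4, 0.5, 1.0]
finger_gap: -0.0
grip_force: 0.4
```

Call:
{"method": "move_arm", "body": {
  "moves": [
    {"linear":[0,0,0.7],"twist":0},
    {"linear":[0,0,1.4],"twist":0},
    {"linear":[0,0,2],"twist":0}
  ]
}}

```text
time_s: 10.6
tool_pos: [0.4852, 0.0428, 0.0793]
eef_rot: [-0.083, 0.997, -0.0, -0.0]
contact_force: [-1.0, -0.1, 0.8]
finger_gap: 0.0001
grip_force: 0.6
```

Call:
{"method": "move_arm", "body": {
  "moves": [
    {"linear":[0,0,0.5],"twist":0},
    {"linear":[0,0,1],"twist":0},
    {"linear":[0,0,1.5],"twist":0}
  ]
}}

```text
time_s: 10.9
tool_pos: [0.4852, 0.0428, 0.0778]
eef_rot: [-0.083, 0.997, -0.0, -0.0]
contact_force: [-2.2, -0.2, 2.5]
finger_gap: -0.0002
grip_force: 0.9
```

Call:
{"method": "move_arm", "body": {
  "moves": [
    {"linear":[0,0,0.5],"twist":0},
    {"linear":[0,0,0.8],"twist":0}
  ]
}}

```text
time_s: 11.1
tool_pos: [0.4852, 0.0428, 0.077]
eef_rot: [-0.082, 0.997, -0.0, -0.0]
contact_force: [-1.4, -0.8, 3.8]
finger_gap: 0.0002
grip_force: 1.2
```

Call:
{"method": "move_arm", "body": {
  "moves": [
    {"linear":[0,0,0.5],"twist":0},
    {"linear":[0,0,0.8],"twist":0}
  ]
}}

```text
time_s: 11.3
tool_pos: [0.4852, 0.0428, 0.0762]
eef_rot: [-0.083, 0.997, -0.0, -0.0]
contact_force: [-2.8, 0.9, 5.1]
finger_gap: -0.0001
grip_force: 2.6
```

Call:
{"method": "move_arm", "body": {
  "moves": [
    {"linear":[0,0,0.5],"twist":0},
    {"linear":[0,0,1],"twist":0},
    {"linear":[0,0,1.0],"twist":0}
  ]
}}

```text
time_s: 11.6
tool_pos: [0.4852, 0.0428, 0.0753]
eef_rot: [-0.082, 0.997, -0.0, -0.0]
contact_force: [-4.1, -0.5, 8.7]
finger_gap: -0.0004
grip_force: 4.4
```

Call:
{"method": "move_arm", "body": {
  "moves": [
    {"linear":[0,0,0.4],"twist":0},
    {"linear":[0,0,0.4],"twist":0},
    {"linear":[0,0,0.4],"twist":0},
    {"linear":[0,0,0.4],"twist":0},
    {"linear":[0,0,0.4],"twist":0}
  ]
}}

```text
time_s: 12.1
tool_pos: [0.4852, 0.0428, 0.075]
eef_rot: [-0.082, 0.997, -0.0, -0.0]
contact_force: [-5.3, -0.6, 10.4]
finger_gap: -0.0002
grip_force: 4.9
```

Call:
{"method": "move_arm", "body": {
  "moves": [
    {"linear":[0,0,0],"twist":0},
    {"linear":[0,0,0],"twist":0},
    {"linear":[0,0,0],"twist":0},
    {"linear":[0,0,0],"twist":0},
    {"linear":[0,0,0],"twist":0},
    {"linear":[0,0,0],"twist":0},
    {"linear":[0,0,0],"twist":0},
    {"linear":[0,0,0],"twist":0}
  ]
}}

```text
time_s: 12.9
tool_pos: [0.4852, 0.0428, 0.075]
eef_rot: [-0.082, 0.997, -0.0, -0.0]
contact_force: [-4.3, -0.3, 9.8]
finger_gap: -0.0001
grip_force: 4.9
```

Call:
{"method": "move_arm", "body": {
  "moves": [
    {"linear":[0,0,-1],"twist":0},
    {"linear":[0,0,-2],"twist":0},
    {"linear":[0,0,-4],"twist":0},
    {"linear":[0,0,-7],"twist":0},
    {"linear":[0,0,-12],"twist":0},
    {"linear":[0,0,-25],"twist":0},
    {"linear":[0,0,-50],"twist":0},
    {"linear":[0,0,-80],"twist":0},
    {"linear":[0,0,-110],"twist":0},
    {"linear":[0,0,-135],"twist":0},
    {"linear":[0,0,-150],"twist":0},
    {"linear":[0,0,-150],"twist":0}
  ],
  "grip": 70
}}

```text
time_s: 14.1
tool_pos: [0.4861, 0.0429, 0.2276]
eef_rot: [-0.082, 0.997, 0.0, 0.002]
contact_force: [0.1, 0.1, -0.6]
finger_gap: 0.0696
grip_force: 0.0
```

Call:
{"method": "move_arm", "body": {
  "moves": [
    {"linear":[-3,15,0],"twist":0},
    {"linear":[-10,50,0],"twist":0},
    {"linear":[-18,95,0],"twist":0},
    {"linear":[-26,140,0],"twist":0},
    {"linear":[-34,180,0],"twist":0},
    {"linear":[-38,203,0],"twist":0},
    {"linear":[-39,209,0],"twist":0},
    {"linear":[-39,209,15],"twist":0},
    {"linear":[-39,209,40],"twist":0},
    {"linear":[-39,209,58],"twist":0},
    {"linear":[-39,209,60],"twist":0},
    {"linear":[-39,209,60],"twist":0}
  ]
}}

```text
time_s: 15.3
tool_pos: [0.4894, 0.2547, 0.1649]
eef_rot: [-0.082, 0.997, -0.0, -0.0]
contact_force: [0.0, -0.1, 0.7]
finger_gap: 0.07
grip_force: 0.0
```

Run:
```python
from h import *
np.set_printoptions(precision=4,suppress=True)
s=ctrl.sense();print(s['time_s'],s['tool_pos'],s['contact_force'])
W=pose("wrist");print([proj(W,p) for p in([.4915,.2555,.132],[.4915,.2555,.0])])
cv2.imwrite('pics/w3.png',ctrl.capture('wrist')[:,:,::-1])
```

```text
15.3 [0.4894 0.2547 0.1649] [ 0.0246 -0.071   0.6541]
[array([318.9644, 240.2516]), array([319.0545, 185.0096])]
```

View pics/w3.png

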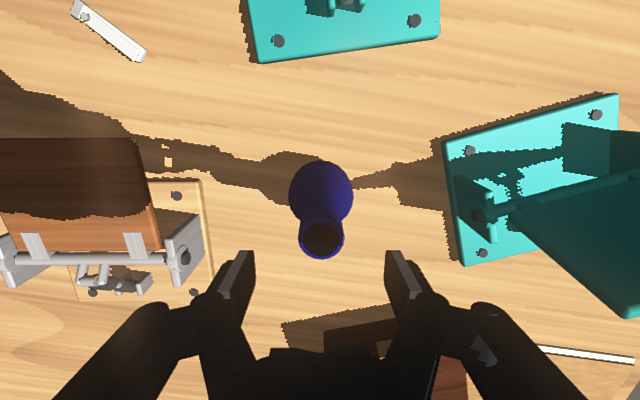

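The vase rim is at (321,239), within 2 px of the prediction.

Call:
{"method": "move_arm", "body": {
  "moves": [
    {"linear":[-2,1,10],"twist":0},
    {"linear":[-2,1,25],"twist":0},
    {"linear":[-2,1,42],"twist":0},
    {"linear":[-2,1,56],"twist":0},
    {"linear":[-2,1,63],"twist":0},
    {"linear":[-2,1,65],"twist":0},
    {"linear":[-2,1,65],"twist":0}
  ]
}}

```text
time_s: 16.05
tool_pos: [0.4913, 0.2568, 0.0999]
eef_rot: [-0.082, 0.997, -0.0, 0.0]
contact_force: [0.2, 0.7, -0.8]
finger_gap: 0.0699
grip_force: 0.0
```

Call:
{"method": "move_arm", "body": {
  "moves": [
    {"linear":[0,0,0],"twist":0},
    {"linear":[0,0,0],"twist":0},
    {"linear":[0,0,0],"twist":0}
  ],
  "grip": 36,
  "newtons": 20
}}

```text
time_s: 16.35
tool_pos: [0.4913, 0.2568, 0.1002]
eef_rot: [-0.083, 0.997, 0.0, 0.0]
contact_force: [-0.1, -0.3, 0.3]
finger_gap: 0.0362
grip_force: 0.0
```

Call:
{"method": "move_arm", "body": {
  "moves": [
    {"linear":[0,0,0],"twist":0},
    {"linear":[0,0,0],"twist":0},
    {"linear":[0,0,0],"twist":0},
    {"linear":[0,0,0],"twist":0},
    {"linear":[0,0,0],"twist":0}
  ],
  "grip": 22,
  "newtons": 25
}}

```text
time_s: 16.85
tool_pos: [0.4914, 0.2567, 0.1002]
eef_rot: [-0.082, 0.997, 0.0, 0.0]
contact_force: [-0.4, -1.2, 6.3]
finger_gap: 0.0306
grip_force: 24.7
```

Call:
{"method": "move_arm", "body": {
  "moves": [
    {"linear":[0,0,-3],"twist":0},
    {"linear":[0,0,-10],"twist":0},
    {"linear":[0,0,-25],"twist":0},
    {"linear":[0,0,-50],"twist":0},
    {"linear":[0,0,-75],"twist":0},
    {"linear":[0,0,-97],"twist":0},
    {"linear":[0,0,-108],"twist":0},
    {"linear":[0,0,-110],"twist":0}
  ]
}}

```text
time_s: 17.65
tool_pos: [0.4915, 0.2569, 0.2109]
eef_rot: [-0.083, 0.997, 0.0, 0.001]
contact_force: [0.7, 0.1, -2.7]
finger_gap: 0.0302
grip_force: 25.2
```

Call:
{"method": "move_arm", "body": {
  "moves": [
    {"linear":[0,-8,0],"twist":0},
    {"linear":[1,-25,0],"twist":0},
    {"linear":[3,-50,0],"twist":0},
    {"linear":[5,-80,0],"twist":0},
    {"linear":[6,-110,0],"twist":0},
    {"linear":[8,-140,0],"twist":0},
    {"linear":[9,-168,0],"twist":0},
    {"linear":[11,-190,0],"twist":0},
    {"linear":[11,-203,0],"twist":0},
    {"linear":[11,-209,0],"twist":0},
    {"linear":[11,-210,0],"twist":0},
    {"linear":[11,-210,0],"twist":0}
  ]
}}

```text
time_s: 18.85
tool_pos: [0.5147, 0.0486, 0.2095]
eef_rot: [-0.083, 0.997, 0.0, -0.0]
contact_force: [-0.1, 0.5, -3.2]
finger_gap: 0.0306
grip_force: 25.3
```

Run:
```python
from h import *
np.set_printoptions(precision=4,suppress=True)
s=ctrl.sense();print(s['time_s'],s['tool_pos'],s['contact_force'],s['finger_gap'])
cv2.imwrite('pics/w4.png',ctrl.capture('wrist')[:,:,::-1])
W=pose("wrist");h=np.array([.5784,.0578,0]);X=np.array([.987,.16,0]);Y=np.array([-.16,.987,0]);Z=np.array([0,0,1])
for x,y in((-112,-65),(-112,65),(-10,-65),(-10,65),(-65,0)): print(x,y,proj(W,h+X*x/1e3+Y*y/1e3+.068*Z))
```

```text
18.85 [0.5147 0.0486 0.2095] [-0.1111  0.5243 -3.2154] 0.03061756963219561
-112 -65 [249.4096 140.9206]
-112 65 [385.3674 141.7067]
-10 -65 [256.3568 237.4506]
-10 65 [377.7214 238.0346]
-65 0 [317.2595 188.4765]
```

View pics/w4.png

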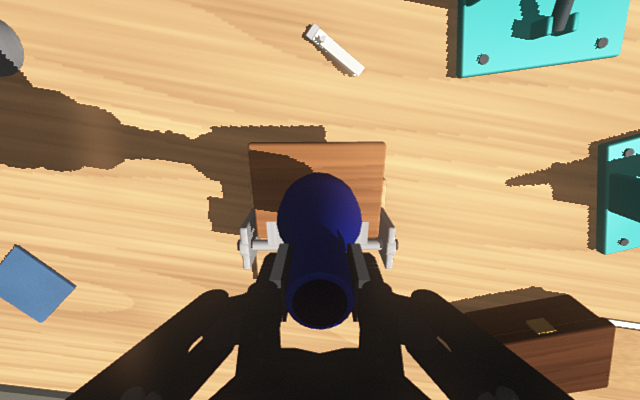

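Flap corners at (249,142) and (385,142) match the prediction, and the vase hangs upright over the flap's middle.

Call:
{"method": "move_arm", "body": {
  "moves": [
    {"linear":[0,0,4],"twist":0},
    {"linear":[0,0,11],"twist":0},
    {"linear":[0,0,19],"twist":0},
    {"linear":[0,0,26],"twist":0},
    {"linear":[0,0,30],"twist":0},
    {"linear":[0,0,32],"twist":0},
    {"linear":[0,0,33],"twist":0},
    {"linear":[0,0,34],"twist":0},
    {"linear":[0,0,35],"twist":0}
  ]
}}

```text
time_s: 19.8
tool_pos: [0.515, 0.0477, 0.1749]
eef_rot: [-0.082, 0.997, -0.0, 0.0]
contact_force: [0.4, 0.2, -1.9]
finger_gap: 0.0306
grip_force: 25.3
```

Call:
{"method": "move_arm", "body": {
  "moves": [
    {"linear":[0,0,0.8],"twist":0},
    {"linear":[0,0,1.6],"twist":0},
    {"linear":[0,0,2.4],"twist":0},
    {"linear":[0,0,3.2],"twist":0},
    {"linear":[0,0,4],"twist":0}
  ]
}}

```text
time_s: 20.3
tool_pos: [0.5148, 0.0478, 0.1708]
eef_rot: [-0.083, 0.997, -0.0, -0.0]
contact_force: [-0.6, 0.7, -1.4]
finger_gap: 0.0304
grip_force: 25.4
```

Call:
{"method": "move_arm", "body": {
  "moves": [
    {"linear":[0,0,0.7],"twist":0},
    {"linear":[0,0,1.4],"twist":0},
    {"linear":[0,0,2.1],"twist":0},
    {"linear":[0,0,2.1],"twist":0}
  ]
}}

```text
time_s: 20.7
tool_pos: [0.515, 0.0478, 0.1691]
eef_rot: [-0.082, 0.997, 0.0, 0.0]
contact_force: [-4.9, -0.5, 9.3]
finger_gap: 0.0307
grip_force: 26.2
```

Call:
{"method": "move_arm", "body": {
  "moves": [
    {"linear":[0,0,-0.4],"twist":0},
    {"linear":[0,0,-0.7],"twist":0},
    {"linear":[0,0,-0.7],"twist":0}
  ]
}}

```text
time_s: 21.0
tool_pos: [0.5149, 0.0478, 0.1695]
eef_rot: [-0.083, 0.997, -0.0, 0.0]
contact_force: [-2.1, 0.1, 3.7]
finger_gap: 0.0305
grip_force: 25.7
```

Now a net load of a few newtons; open gently, in small stages.

Call:
{"method": "move_arm", "body": {
  "moves": [
    {"linear":[0,0,-0.3],"twist":0},
    {"linear":[0,0,-0.3],"twist":0},
    {"linear":[0,0,-0.3],"twist":0}
  ],
  "grip": 32,
  "newtons": 20
}}

```text
time_s: 21.3
tool_pos: [0.5149, 0.0478, 0.1697]
eef_rot: [-0.083, 0.997, -0.0, 0.0]
contact_force: [0.3, -0.5, -0.1]
finger_gap: 0.032
grip_force: 0.1
```

Call:
{"method": "move_arm", "body": {
  "moves": [
    {"linear":[0,0,0],"twist":0},
    {"linear":[0,0,0],"twist":0},
    {"linear":[0,0,0],"twist":0},
    {"linear":[0,0,0],"twist":0}
  ],
  "grip": 60
}}

```text
time_s: 21.7
tool_pos: [0.5149, 0.0478, 0.1697]
eef_rot: [-0.082, 0.997, -0.0, 0.0]
contact_force: [-0.9, 0.4, 0.5]
finger_gap: 0.0599
grip_force: 0.0
```

Run:
```python
from h import *
s=ctrl.sense();print(s['time_s'],s['tool_pos'],s['contact_force'],s['finger_gap'])
W=pose("wrist")
cv2.imwrite('pics/w5.png',ctrl.capture('wrist')[:,:,::-1])
print(proj(W,s['tool_pos']+[0,0,-.102+.132]),proj(W,[.5142,.0474,.068]))
```

```text
21.7 [0.51485072 0.04775221 0.16972069] [-0.90698044  0.40403093  0.51372649] 0.0598714957526643
[317.89500493 301.03809099] [318.19210242 201.378238  ]
```

View pics/w5.png

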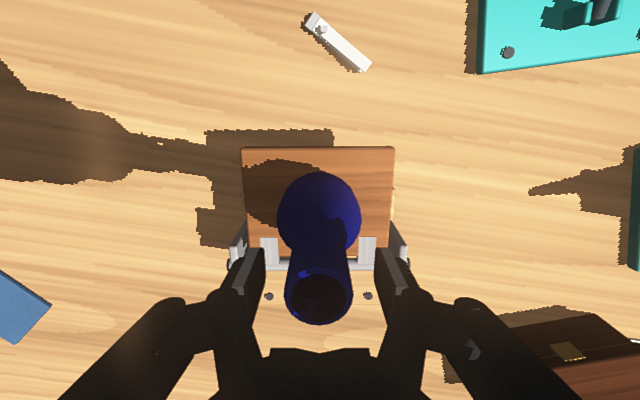

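The vase stands upright on the flap, rim at (318,297) between the open fingers; I'll raise straight up, then check from the top camera.

Call:
{"method": "move_arm", "body": {
  "moves": [
    {"linear":[0,0,-4],"twist":0},
    {"linear":[0,0,-12],"twist":0},
    {"linear":[0,0,-25],"twist":0},
    {"linear":[0,0,-45],"twist":0},
    {"linear":[0,0,-65],"twist":0},
    {"linear":[0,0,-85],"twist":0},
    {"linear":[0,0,-100],"twist":0},
    {"linear":[-60,0,-105],"twist":0},
    {"linear":[-90,0,-105],"twist":0},
    {"linear":[-110,0,-105],"twist":0},
    {"linear":[-110,0,-105],"twist":0},
    {"linear":[-110,0,-105],"twist":0}
  ]
}}

```text
time_s: 22.95
tool_pos: [0.6231, 0.0657, 0.2752]
eef_rot: [-0.082, 0.997, -0.0, -0.0]
contact_force: [0.2, -0.1, 0.2]
finger_gap: 0.0601
grip_force: 0.0
```

Run:
```python
from h import *
s=ctrl.sense();print(s['time_s'],s['tool_pos'],s['contact_force'],s['finger_gap'])
W=pose("wrist")
im=ctrl.capture('wrist')[:,:,::-1].copy()
for p in([.5142,.0474,.068],[.5142,.0474,.2]): cv2.drawMarker(im,tuple(int(round(v)) for v in proj(W,p)),(0,255,0),0,8)
cv2.imwrite('pics/w6.png',im)
```

```text
22.95 [0.62313408 0.06571554 0.27520259] [ 0.23386042 -0.05005857  0.18605431] 0.06006607328938657
```

View pics/w6.png

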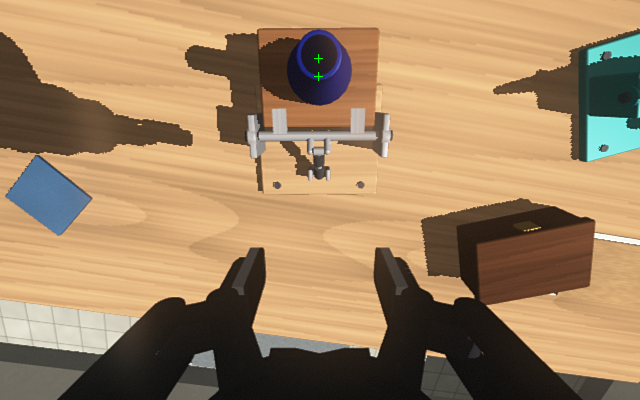

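The vase stands in the middle of the flap: rim centre at (319,54), about 4 px from the expected mark. I'm handing it in.

```bash
python3 -c "
from workcell import ctrl
print(ctrl.hand_in())"
```

```text
the job is handed in; nothing more can be done
None
```

The job is handed in: the flap was pushed over and snapped down, pressed onto its seat at about 10 N for about 1.3 s, and the vase now stands upright and released at the middle of the flap; no verdict came back.

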